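Eject the drive carrier and stop it with the other finger

ROBOT

A 6-joint arm with a two-finger parallel gripper is mounted at the origin on the work surface. World frame = base frame: x ahead of the robot, y to its left, z up, the work surface at z = 0. Lengths are in m, angles in rad, forces in N, time in s.
With the tool pointing down it reaches from about 0.275 to 0.725 m from the base axis. Payload 5.6 kg.
Tool frame: the origin (TCP) lies at the very end of the fingers, on their centre line; the grasp point (between the pads) lies 19 mm behind it; z points along the fingers, y is the line along which they close (so a half turn about z gives the same grasp; the last joint's range is limited). The gripper opens to 85 mm and grips with 20 to 120 N. Pads are 22 mm wide; open, the fingers measure 114 mm over their backs; the gripper's body (76 mm by 85 mm) begins 54 mm behind the grasp point. The pads swing forward as they close: fully open they stand 13 mm farther back than shut.
Start: joints at [1.435, 0.255, 0.108, 0, -1.424, -0.285], TCP at [0.225, 0.502, 0.207] pointing down, gripper open.
Joint ranges: [-2.95, 2.95], [-1.21, 1.97], [-1.09, 1.5], [-2.87, 1.71], [-2.94, -0.07], [-3.05, 3.05]. Speed limits (rad/s): [2.57, 2.57, 3.14, 3.14, 3.14, 3.14].

INTERFACE

Orientations are given as a rotation vector (axis times angle).
In Python, from station import env gives the robot as it stands.
- The arm moves only by the tool play_rows, never from a script. Its argument "targets" is a list of rows, each a list of 3 entries, a list of its own where there are three numbers: the closure, from 0 (fully open) to 1 (shut), then the shift along the tool's x, y, z in mm, then the turn about the tool's z in degrees. In form: [[claw, [dx, dy, dz], roll], ...]. A call has 1 to 12 rows; each row is the pose to reach, as a shift and turn from the pose commanded when the call began, along the tool's axes at that moment; what a row does not reach only later rows make up. A row lasts 1/12 s, in which the tool goes at most 41.7 mm and 7.16 degrees, less where a joint would pass 70% of its speed; a pose out of reach is approached as far as the arm can. A call with a gripper value outside its range is refused whole. The fingers move at their own pace and stop on an object; "squeeze" is the grip in N (left out, the last holds). Time passes only in rows, so rows that repeat a pose let the fingers close. It gives the time, the measured TCP pose, the force, the opening and the grip force at its end, in the units of the state.
- env.get_state(): the state, without advancing time (a new reading comes with each control period).
- env.grab_frame(name): name is "scene" or "top" or "wrist"; returns the picture (384x512x3 uint8, blue, green, red); there is no depth.
- env.get_calibration(name): a dict with "K" (3x3 intrinsics, pixels), "T" (4x4, takes a point from camera to world coordinates). Camera axes: x right, y down, z forward; pixel columns grow to the right and rows downward; lengths in m; the calibration is good to about 2 mm. A picture is of the moment at which its call begins: read the wrist's pose just before it. get_calibration takes no time and is no camera call; for the wrist camera it gives the pose at the moment of the call.
- env.finish_job(): hands the job in; it is judged then, once.
The state is a dict: "time": time; "joint_pos": joint angles; "qd": joint speeds; "effort": joint torques, N m; "tool_pos": TCP position; "tcp_rot": TCP orientation; "force": force on the tool from outside, world axes, zero at the start; "ft_torque": the same for the moment, N m; "opening": finger opening in m; "finger_force": force on a finger pad.
Only numpy, scipy, OpenCV 4.12 (cv2) and the standard library are available. Lean on these libraries where they do the work, as an engineer would, in place of code of your own. Each camera call takes 0.05 s, during which the arm holds its last target. There are 200 camera calls.

TASK

Eject the backup drive from the dock on the desk: press the eject key down with one finger while the other finger waits a few centimetres in front of the carrier's upright front plate, so that the carrier springs out against that finger instead of shooting out of the dock. Keep the key down until the carrier has come to rest, then let go of everything and leave the carrier standing about two to five centimetres out of the dock, still lying level in its guides. Do not grasp or lift it, and leave the other things on the desk where they are.

Things in the scene. Friction and masses are not known exactly. Their poses are not given: they have to be found in the camera images.
- dock: Drive dock: dark grey box fixed to the desk, 168 x 100 mm. Origin on the desk under the eject key's centre; x to its rear, z up; the carrier comes out towards -x. 10 mm base plate from x = -55 to +113 mm; low hood, roof 30 mm above the desk, from its mouth at x = -25 to +35 mm; behind that a housing 52 mm high. So the key lies in a 60 mm saddle between the carrier's front plate and the housing.
- eject_key (a joint): Travel of the spring-loaded eject key, m: 0 = up, 0.007 = fully down. It unlatches the carrier at about 0.005; pressing it to the stop takes about 3 to 4 N. It springs up when let go.
- key_top (a point): Centre of the top face of the eject key: a mid-grey rectangular key, 28 mm (dock x) by 44 mm (dock y), with a small pale eject mark, in the middle of the hood roof. The face is 40 mm above the desk when up, 33 mm when fully down. It is the dock's only key.
- carrier: Drive carrier: aluminium sled 95 x 72 x 14 mm with an upright front plate; 0.10 to 0.20 kg. Origin at the plate's front face, mid-width, 10 mm above the desk; axes as the dock's; x = -31 mm in the dock's frame when latched in. Key down: a spring drives it 22 mm towards dock -x, then it coasts on slippery runners, out of the dock in about 0.3 s unless it meets something in its way; it stays where it is stopped.
- plate_top (a point): Middle of the top edge of the carrier's front plate, on its front face. The plate is plain aluminium, 84 mm wide, 6 mm thick; its top is 52 mm above the desk: 12 mm above the raised eject key, 19 mm above the pressed one. Latched in, the plate closes the hood's mouth, its front face 31 mm before the key's centre.
- coffee: Bystander: iced-coffee cup, 107 mm high without its straw, up to 78 mm across, near the dock. Origin at the centre of its underside.
- pen_cup: Bystander: round cup of pens, 72 mm across, 95 mm high, pens to 160 mm, near the dock. Origin at the centre of its underside.
- stapler: Bystander: black stapler 135 x 34 x 41 mm beside the dock. Origin at the centre of its underside, x along its length.
- note_block: Bystander: block of yellow notes 76 x 76 x 18 mm beside the dock. Origin at the centre of its underside.
- calculator: Bystander: desk calculator 190 x 125 x 26 mm on the left part of the desk. Origin at the centre of its underside.
- tape_dispenser: Bystander: tape dispenser 58 x 145 mm, 78 mm high, on the right part of the desk. Origin at the centre of its underside.
- mouse: Bystander: computer mouse 108 x 62 x 34 mm on the left part of the desk. Origin at the centre of its underside.
Things that resemble listed ones, but are neither listed nor needed, are in the scene too. Leave any blue, pink or yellow look-alike of the dock alone.

How it is judged:
By the outcome, as a careful person would: the job done as asked, in the order asked, and still so for the second after the job is handed in, with the robot touching nothing.
It also fails if it takes over 32 s, if anything falls off the work surface, if the arm or the gripper's body presses on something with over 40 N, if the wrist force passes 120 N, or if a joint passes its speed limit or range.

## Working session

There is one attempt and no reset: what is moved stays moved. The work goes in short steps, Python scripts to look and compute and a tool call to move; the robot and the scene stay as the last step left them, time stands still between calls to the robot, and variables do not carry over. Pictures are saved under pics/ and viewed, at most 10 in all, crops included, and the job is handed in when it is done.

Besides the shell and the picture viewer there is one more tool, called after "Call:" as a command line: name --argument value ..., lists and objects as JSON in quotes. play_rows: Moves the arm, as the interface text tells. Its arguments: {"type":"object","properties":{"targets":{"type":"array","items":{"type":"array"}},"squeeze":{"type":"number"}},"required":["targets"]}

```bash
mkdir -p pics; ls
python3 - <<'E'
from station import env
import cv2,numpy as np
s=env.get_state();print({k:np.round(v,3) for k,v in s.items()})
a=env.grab_frame("top");b=env.grab_frame("scene")
cv2.imwrite("pics/top.png",a);cv2.imwrite("pics/scene.png",b)
for n in("top","scene"):
  c=env.get_calibration(n);print(n,np.round(c["K"],1),np.round(c["T"],4))
E
```

```text
pics
{'time': np.float64(0.0), 'joint_pos': array([ 1.435e+00,  2.560e-01,  1.070e-01, -1.000e-03, -1.424e+00,
       -2.850e-01]), 'qd': array([-0.   , -0.   , -0.001, -0.001,  0.   ,  0.001]), 'effort': array([ 1.0000e-03, -3.8663e+01,  2.3793e+01,  5.3650e+00, -6.0000e-03,
        0.0000e+00]), 'tool_pos': array([0.224, 0.502, 0.207]), 'tcp_rot': array([ 3.07e+00, -6.56e-01, -1.00e-03]), 'force': array([0.624, 0.786, 0.186]), 'ft_torque': array([-0.001,  0.024,  0.022]), 'finger_force': np.float64(0.0), 'opening': np.float64(0.085)}
top [[357.6   0.  254.5]
 [  0.  357.6 195.2]
 [  0.    0.    1. ]] [[ 0.0051 -0.9855  0.1696  0.2728]
 [-1.     -0.0045  0.0038 -0.0683]
 [-0.003  -0.1696 -0.9855  1.4177]
 [ 0.      0.      0.      1.    ]]
scene [[378.4   0.  252.4]
 [  0.  378.4 197.7]
 [  0.    0.    1. ]] [[-0.1687  0.7413 -0.6497  1.2614]
 [ 0.9855  0.1163 -0.1232  0.0813]
 [-0.0158 -0.661  -0.7502  0.9327]
 [ 0.      0.      0.      1.    ]]
```

View pics/top.png

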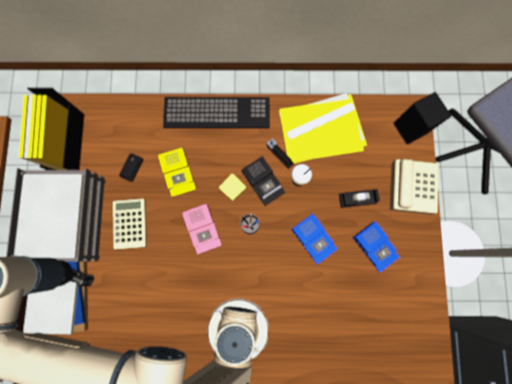

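View pics/scene.png

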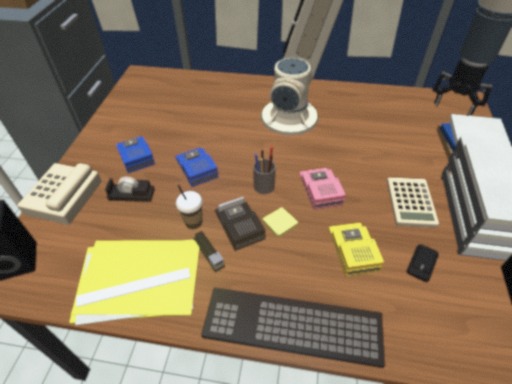

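The candidates in the top view are dark grey (263,180), yellow (176,172), pink (202,229), and blue (314,238) and (377,246). Only the dark grey box at top (263,180), scene (240,222), fits the description. I'll confirm it in an enlarged crop.

Run:
```python
import cv2,numpy as np
a=cv2.imread("pics/top.png")[145:215,225:325];b=cv2.imread("pics/scene.png")[180:270,170:290]
a=cv2.resize(a,(600,420),interpolation=2)[:, :400+0] if 0 else cv2.resize(a,(400,280),interpolation=cv2.INTER_CUBIC)
b=cv2.resize(b,(400,300),interpolation=cv2.INTER_CUBIC)
cv2.imwrite("pics/crop.png",np.hstack([cv2.copyMakeBorder(a,0,20,0,0,0),b]))
```

```text
(no output)
```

View pics/crop.png

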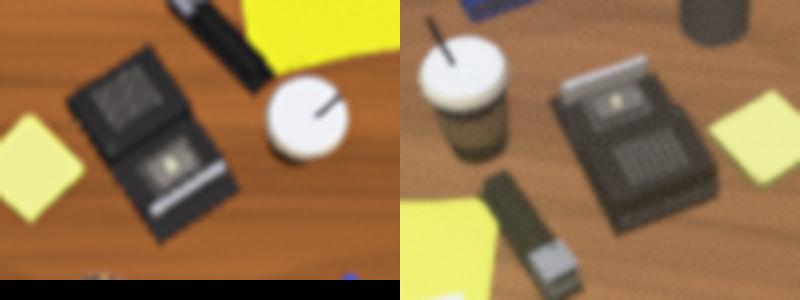

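The crop confirms it: a dark grey dock with an aluminium plate at the lower right and a grey key with a pale mark at top (268,186). The coffee is to its right and the stapler behind it. Next I'll work out its position.

```bash
cat > h.py <<'E'
from station import env
import cv2,numpy as np
from scipy.spatial.transform import Rotation as R
def ray(n,uv,z,c=None):
    c=c or env.get_calibration(n);K,T=c["K"],c["T"]
    d=T[:3,:3]@np.linalg.solve(K,[uv[0],uv[1],1]);o=T[:3,3]
    return o+d*(z-o[2])/d[2]
E
python3 - <<'E'
from h import *
P=lambda *a:np.round(ray(*a),4)
k=P("top",(268,185.75),.04);print("key",k, P("scene",(170+217/400*120,180+102/300*90),.04))
p1,p2=P("top",(262.5,197.5),.052),P("top",(281.25,187),.052)
print("plate",p1,p2,np.linalg.norm(p1-p2),(p1+p2)/2)
q1,q2=P("scene",(170+565/1*.3-120,180+85*.3),.052),P("scene",(170+(645-400)*.3,180+63*.3),.052)
print("plate scene",q1,q2,(q1+q2)/2)
for n,uv,z in(("coffee",(302,174),.107),("pen",(250,224),.095),("note",(232,187),.018)):
    print(n,P("top",uv,z))
d=p1-p2; yaw=np.arctan2(d[1],d[0])-np.pi/2;print("yaw",np.degrees(yaw))
c=P("top",(302,174),.107)-k;e=P("top",(250,224),.095)-k
rot=np.array([[np.cos(yaw),np.sin(yaw)],[-np.sin(yaw),np.cos(yaw)]])
print("dock frame coffee,pen",rot@c[:2],rot@e[:2])
s=env.get_state();print(np.round(R.from_rotvec(s["tcp_rot"]).as_matrix(),3))
w=env.get_calibration("wrist");print(np.round(w["T"],3),np.round(w["K"],0))
E
```

```text
key [ 0.5476 -0.1157  0.04  ] [ 0.5483 -0.1085  0.04  ]
plate [ 0.4988 -0.0939  0.052 ] [ 0.5405 -0.1668  0.052 ] 0.083983927033689 [ 0.51965 -0.13035  0.052  ]
plate scene [ 0.5456 -0.1571  0.052 ] [ 0.5079 -0.0896  0.052 ] [ 0.52675 -0.12335  0.052  ]
coffee [ 0.5798 -0.2411  0.107 ]
pen [ 0.392 -0.047  0.095]
note [0.5463 0.0271 0.018 ]
yaw 29.770267108091474
dock frame coffee,pen [-0.03431371 -0.12483817] [-0.10095325  0.13689227]
[[ 0.913 -0.409 -0.001]
 [-0.409 -0.913 -0.002]
 [ 0.     0.002 -1.   ]]
[[-0.408 -0.865 -0.292  0.301]
 [-0.913  0.387  0.128  0.468]
 [ 0.002  0.319 -0.948  0.373]
 [ 0.     0.     0.     1.   ]] [[284.   0. 257.]
 [  0. 284. 193.]
 [  0.   0.   1.]]
```

Call:
play_rows --targets '[[0,[44,38,0],-7],[0,[88,76,0],-14],[0,[132,114,0],-21],[0,[176,152,0],-28],[0,[220,190,0],-35],[0,[264,228,0],-42],[0,[308,266,0],-49],[0,[352,304,0],-56],[0,[396,342,0],-63],[0,[440,380,0],-70],[0,[484,418,0],-77],[0,[527,454,0],-84]]'

```text
time: 1.1
tool_pos: [0.4162, 0.0947, 0.2074]
tcp_rot: [-2.816, -1.392, 0.0]
force: [1.1, 1.2, 0.7]
opening: 0.0858
finger_force: 0.0
```

```bash
cat >> h.py <<'E'
def go(xyz,yawx):
    "shift in tool axes (mm) and roll to reach xyz with tool x at world yaw (deg)"
    s=env.get_state();M=R.from_rotvec(s["tcp_rot"]).as_matrix()
    d=M.T@(np.array(xyz)-s["tool_pos"])*1e3
    y=np.degrees(np.arctan2(M[1,0],M[0,0]))
    print("t",round(float(s["time"]),2),"pos",np.round(s["tool_pos"],4),"yaw",round(y,2),"shift",np.round(d,1),"roll",round(-((yawx-y+180)%360-180),2),"F",np.round(s["force"],1),"j6",np.round(s["joint_pos"][5],2))
E
python3 -c "
from h import *
go((.52,-.128,.2),119.8)"
```

```text
t 1.1 pos [0.4162 0.0947 0.2074] yaw 52.6 shift [-113.9  217.8    7.3] roll -67.2 F [1.1 1.2 0.7] j6 1.9
```

Call:
play_rows --targets '[[0,[-10,18,0],7],[0,[-19,36,0],14],[0,[-28,54,0],21],[0,[-38,72,0],28],[0,[-47,90,0],35],[0,[-57,109,0],42],[0,[-66,127,0],49],[0,[-76,145,0],56],[0,[-85,163,0],63],[0,[-95,181,0],70],[0,[-104,199,0],77],[0,[-114,218,0],84]]'

```text
time: 2.1
tool_pos: [0.5189, -0.1279, 0.207]
tcp_rot: [-3.02, 0.867, 0.002]
force: [0.2, 0.1, 0.8]
opening: 0.0854
finger_force: 0.0
```

Call:
play_rows --targets '[[0,[0,0,0],7],[0,[0,0,0],14],[0,[0,0,0],21],[0,[0,0,0],28],[0,[0,0,0],35],[0,[0,0,0],42],[0,[0,0,0],49],[0,[0,0,0],56],[0,[0,0,0],63],[0,[0,0,0],70],[0,[0,0,0],77],[0,[0,0,0],84]]'

```text
time: 3.1
tool_pos: [0.5186, -0.127, 0.207]
tcp_rot: [1.663, -2.664, -0.001]
force: [1.1, 0.1, 0.4]
opening: 0.0858
finger_force: 0.0
```

Call:
play_rows --targets '[[0,[0,0,0],7],[0,[0,0,0],14],[0,[0,0,0],21],[0,[0,0,0],28],[0,[0,0,0],35],[0,[0,0,0],42],[0,[0,0,0],49],[0,[0,0,0],56],[0,[0,0,0],63],[0,[0,0,0],70],[0,[0,0,0],77],[0,[0,0,0],84]]'

```text
time: 4.1
tool_pos: [0.5185, -0.127, 0.207]
tcp_rot: [-0.546, -3.093, 0.0]
force: [-1.0, 0.4, -0.6]
opening: 0.0853
finger_force: 0.0
```

```bash
python3 -c "
from h import *
go((.52,-.128,.2),119.8)"
```

```text
t 4.1 pos [ 0.5185 -0.127   0.207 ] yaw 159.96 shift [-1.7 -0.5  7. ] roll 40.16 F [-1.   0.4 -0.6] j6 -1.97
```

Call:
play_rows --targets '[[0.2,[0,0,0],7],[0.2,[0,0,0],14],[0.2,[0,0,0],21],[0.2,[0,0,0],28],[0.2,[0,0,0],35],[0.2,[0,0,0],40],[0.2,[0,0,0],40],[0.2,[0,0,0],40],[0.2,[0,0,0],40]]' --squeeze 40

```text
time: 4.85
tool_pos: [0.5188, -0.127, 0.2073]
tcp_rot: [-1.56, -2.727, 0.0]
force: [-0.7, 0.2, -0.1]
opening: 0.0682
finger_force: 0.0
```

Run:
```python
from h import *
go((.52,-.128,.2),119.8)
import json
c=env.get_calibration("wrist");a=env.grab_frame("wrist");cv2.imwrite("pics/w1.png",a)
np.savez("w1.npz",**c);print(env.get_state()["opening"])
# predicted pixels
T=np.linalg.inv(c["T"])
for n,p in(("key",(.5485,-.1115,.04)),("plate",(.523,-.127,.052))):
  q=c["K"]@(T@[*p,1])[:3];print(n,q[:2]/q[2])
```

```text
t 4.85 pos [ 0.5188 -0.127   0.2073] yaw 120.46 shift [-1.5  0.6  7.3] roll 0.66 F [-0.7  0.2 -0.1] j6 -2.66
0.06826785744294184
key [283.86647472 169.94647981]
plate [259.19025118 172.79169453]
```

View pics/w1.png

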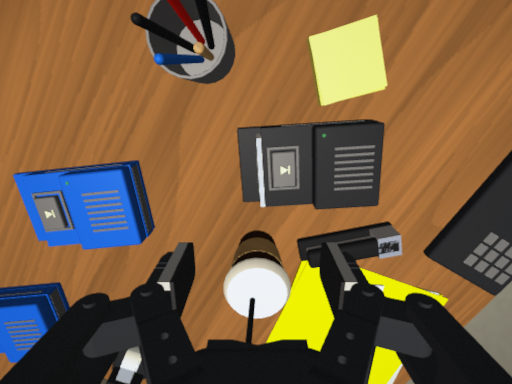

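The wrist view shows the key at about (284,168), the plate top from (258,135) to (264,207), the left finger on the plate side and the right finger on the key side. I'll measure both more exactly.

Run:
```python
from h import *
a=cv2.imread("pics/w1.png");c=dict(np.load("w1.npz"))
g=cv2.cvtColor(a,6)
roi=np.zeros_like(g);roi[120:215,235:390]=1
m=((g>150)&(roi>0)).astype(np.uint8)
n,l,st,ce=cv2.connectedComponentsWithStats(m)
for i in range(1,n):
  if st[i,4]>30: print("bright",st[i],ce[i])
i=1+np.argmax(st[1:,4]);rc=cv2.minAreaRect(np.argwhere(l==i)[:,::-1].astype(np.float32));print(rc)
b=cv2.boxPoints(rc);b=b[np.argsort(b[:,1])];top=b[:2][np.argsort(b[:2,0])];bot=b[2:][np.argsort(b[2:,0])];print(top,bot)
fl=[ray("",u,.052,c) for u in(top[0],bot[0])];print("front edge",np.round(fl,4),np.linalg.norm(fl[0]-fl[1]))
pt=sum(fl)/2
d=fl[0]-fl[1];yaw=np.degrees(np.arctan2(d[1],d[0]))-90;print("plate_top",np.round(pt,4),"yaw",yaw)
k=g[140:200,265:305];print(k[28,::2]);print(k[::3,5])
ex=np.array([np.cos(np.radians(yaw)),np.sin(np.radians(yaw)),0])
print("key from plate",pt+.031*ex)
for u in((284,168.5),(283.5,169.5)):print("key ray",np.round(ray("",u,.04,c),4))
```

```text
bright [256 138  10  69 353] [260.13031161 172.12181303]
bright [280 165  11  10  78] [284.96153846 169.79487179]
((260.2322998046875, 171.98452758789062), (68.38153076171875, 5.388039588928223), 86.18592071533203)
[[255.26991 138.04869]
 [260.646   137.69029]] [[259.8186  206.27876]
 [265.1947  205.92036]]
front edge [[ 0.4988 -0.0947  0.052 ]
 [ 0.545  -0.1627  0.052 ]] 0.08221325879432616
plate_top [ 0.5219 -0.1287  0.052 ] yaw 34.23041021495341
[ 62  77 140  57 130 140 141 140 235 234 196 153 220 135 136  79 128  77
  60  60]
[ 67  66  65 134  73  81  82  92  99 101 110 115 118 124 126 138 136  66
  57  56]
key from plate [ 0.54750596 -0.1112285   0.052     ]
key ray [ 0.5477 -0.1099  0.04  ]
key ray [ 0.5478 -0.1113  0.04  ]
```

```bash
python3 -c "
from h import *
go((.5179,-.131,.065),124.2)"
```

```text
t 4.9 pos [ 0.5188 -0.127   0.2074] yaw 120.43 shift [ -3.   -2.8 142.4] roll -3.77 F [ 0.3 -0.2  0.2] j6 -2.66
```

Call:
play_rows --targets '[[0.25,[-3,-3,20],-4],[0.25,[-3,-3,40],-4],[0.25,[-3,-3,60],-4],[0.25,[-3,-3,80],-4],[0.25,[-3,-3,95],-4],[0.25,[-3,-3,110],-4],[0.25,[-3,-3,122],-4],[0.25,[-3,-3,132],-4],[0.25,[-3,-3,138],-4],[0.25,[-3,-3,142],-4],[0.25,[-3,-3,142],-4],[0.25,[-3,-3,142],-4]]'

```text
time: 5.9
tool_pos: [0.5182, -0.1312, 0.0659]
tcp_rot: [1.467, 2.777, 0.0]
force: [-0.3, 0.4, 0.5]
opening: 0.0638
finger_force: 0.0
```

Run:
```python
from h import *
go((.5179,-.131,.05),124.2)
a=env.grab_frame("wrist");s=env.grab_frame("scene")
s=cv2.resize(s[160:280,150:310],(512,384),interpolation=2)
cv2.imwrite("pics/w2.png",cv2.resize(np.hstack([a,s]),(800,300)))
```

```text
t 5.9 pos [ 0.5182 -0.1312  0.0659] yaw 124.33 shift [ 0.3 -0.1 15.9] roll 0.13 F [-0.3  0.4  0.5] j6 -2.59
```

View pics/w2.png

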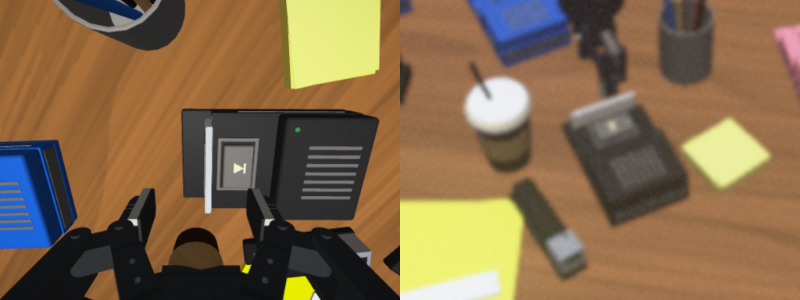

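Run:
```python
from h import *
s=env.get_state();M=R.from_rotvec(s["tcp_rot"]).as_matrix();p=s["tool_pos"]
for n in("wrist","scene"):
  c=env.get_calibration(n);T=np.linalg.inv(c["T"])
  for y in(-.032,.032):
   for x in(-.011,.011):
    for z in(0,-.01):
     q=c["K"]@(T@np.r_[p+M@[x,y,z],1])[:3];print(n,(x,y,z),np.round(q[:2]/q[2],1))
  for nm,w in(("key",(.5477,-.1108,.04)),("plate",(.5219,-.1287,.052))):
     q=c["K"]@(T@np.r_[w,1])[:3];print(n,nm,np.round(q[:2]/q[2],1))
a=env.grab_frame("wrist");b=cv2.resize(a[150:350,150:430],(560,400),interpolation=2);s=env.grab_frame("scene")[165:235,200:280];s=cv2.resize(s,(240,210),interpolation=2);s=cv2.copyMakeBorder(s,0,190,0,0,0)
cv2.imwrite("pics/w3.png",np.hstack([b,s]))
```

```text
wrist (-0.011, -0.032, 0) [206.6 245.3]
wrist (-0.011, -0.032, -0.01) [204.  253.2]
wrist (0.011, -0.032, 0) [204.7 214.4]
wrist (0.011, -0.032, -0.01) [201.8 221. ]
wrist (-0.011, 0.032, 0) [303.9 245.4]
wrist (-0.011, 0.032, -0.01) [306.4 253.3]
wrist (0.011, 0.032, 0) [305.8 214.5]
wrist (0.011, 0.032, -0.01) [308.5 221. ]
wrist key [304.1 213.8]
wrist plate [261.6 220.9]
scene (-0.011, -0.032, 0) [222.2 191. ]
scene (-0.011, -0.032, -0.01) [221.9 188.8]
scene (0.011, -0.032, 0) [228.7 188.7]
scene (0.011, -0.032, -0.01) [228.5 186.5]
scene (-0.011, 0.032, 0) [230.  205.2]
scene (-0.011, 0.032, -0.01) [229.8 203. ]
scene (0.011, 0.032, 0) [236.7 202.8]
scene (0.011, 0.032, -0.01) [236.6 200.6]
scene key [234.4 210.3]
scene plate [230.2 200.8]
```

View pics/w3.png

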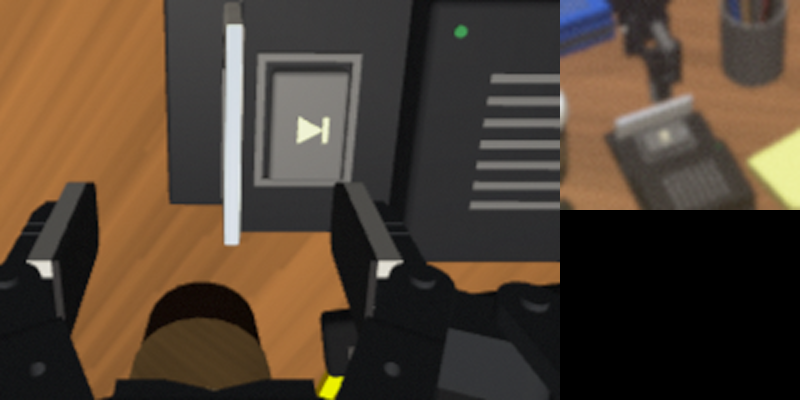

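Run:
```python
from h import *
c=env.get_calibration("wrist");s=env.get_state();M=R.from_rotvec(s["tcp_rot"]).as_matrix()
for z in(.076,.086,.095,.104):
  print(z,[np.round(M.T@(ray("",u,z,c)-s["tool_pos"])*1e3,1)[:2] for u in((317.5,241.5),(316.5,270),(198.5,241.5),(199,270))])
print("key",M.T@(np.array([.5477,-.1108,.04])-s["tool_pos"])*1e3, s["opening"],s["tool_pos"])
```

```text
0.076 [array([-2.9, 38.4]), array([-23.3,  39.2]), array([ -2.9, -34.9]), array([-23.3, -35.9])]
0.086 [array([ 2.5, 36. ]), array([-16.6,  36.8]), array([  2.5, -32.6]), array([-16.6, -33.5])]
0.095 [array([ 7.4, 33.9]), array([-10.6,  34.6]), array([  7.4, -30.5]), array([-10.6, -31.4])]
0.104 [array([12.2, 31.7]), array([-4.5, 32.4]), array([ 12.2, -28.4]), array([ -4.5, -29.3])]
key [ 0.24371961 35.79389799 26.18246688] 0.06420186772823039 [ 0.51824038 -0.1311776   0.06614705]
```

Call:
play_rows --targets '[[0.25,[0,0,5],0],[0.25,[0,0,10],0],[0.25,[0,0,15],0],[0.25,[0,0,19],0],[0.25,[0,0,22],0],[0.25,[0,0,22],0]]'

```text
time: 6.6
tool_pos: [0.5171, -0.1311, 0.0425]
tcp_rot: [-1.467, -2.776, 0.001]
force: [0.3, -0.2, 0.9]
opening: 0.064
finger_force: 0.0
```

Run:
```python
from h import *
go((.5477-.036*.827,-.1108-.036*.562,.04),124.2)
a=env.grab_frame("wrist");b=cv2.resize(a[150:350,150:430],(560,400),interpolation=2)
cv2.imwrite("pics/w4.png",b)
```

```text
t 6.6 pos [ 0.5171 -0.1311  0.0425] yaw 124.3 shift [-0.4  0.7  2.5] roll 0.1 F [ 0.3 -0.2  0.9] j6 -2.59
```

View pics/w4.png

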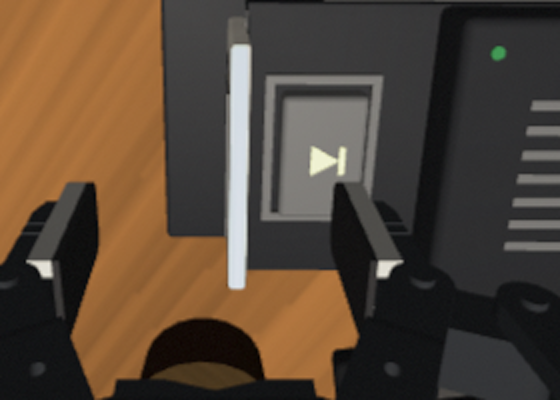

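Call:
play_rows --targets '[[0.25,[0,0,6],0],[0.25,[0,0,12],0],[0.25,[0,0,17],0],[0.25,[0,0,21],0],[0.25,[0,0,24],0],[0.25,[0,0,26],0],[0.25,[0,0,26],0]]'

```text
time: 7.23
tool_pos: [0.5175, -0.1312, 0.017]
tcp_rot: [-1.467, -2.777, 0.001]
force: [-1.2, -0.7, -0.3]
opening: 0.0639
finger_force: 0.0
```

Run:
```python
from h import *
go((.5477-.036*.827,-.1108-.036*.562,.01),124.2)
a=env.grab_frame("wrist");b=cv2.resize(a[150:350,150:430],(560,400),interpolation=2)
cv2.imwrite("pics/w5.png",b)
```

```text
t 7.23 pos [ 0.5175 -0.1312  0.017 ] yaw 124.3 shift [-0.2  0.5  7. ] roll 0.1 F [-1.2 -0.7 -0.3] j6 -2.59
```

View pics/w5.png

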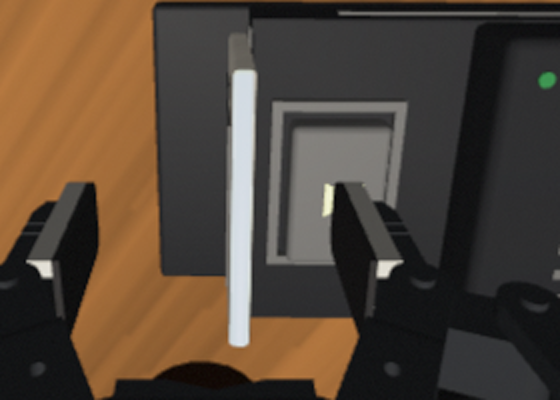

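Call:
play_rows --targets '[[0.25,[0,0,3],0],[0.25,[0,0,6],0],[0.25,[0,0,8],0],[0.25,[0,0,8],0]]'

```text
time: 7.62
tool_pos: [0.5179, -0.1312, 0.0092]
tcp_rot: [1.468, 2.778, 0.0]
force: [0.2, -0.1, 0.9]
opening: 0.0641
finger_force: 0.4
```

Call:
play_rows --targets '[[0.25,[0,0,2],0],[0.25,[0,0,3],0],[0.25,[0,0,3],0]]'

```text
time: 7.87
tool_pos: [0.5179, -0.1312, 0.0065]
tcp_rot: [1.467, 2.778, 0.0]
force: [-0.2, 0.5, 2.5]
opening: 0.064
finger_force: 0.8
```

Contact: the key is under load, so I'll press on to the stop and hold.

Call:
play_rows --targets '[[0.25,[0,0,2],0],[0.25,[0,0,4],0],[0.25,[0,0,5],0],[0.25,[0,0,5],0],[0.25,[0,0,5],0],[0.25,[0,0,5],0]]'

```text
time: 8.37
tool_pos: [0.5179, -0.1314, 0.0031]
tcp_rot: [1.466, 2.777, -0.0]
force: [-6.0, 2.9, 13.1]
opening: 0.0638
finger_force: 7.0
```

Run:
```python
from h import *
go((.5477-.036*.827,-.1108-.036*.562,.0),124.2)
a=env.grab_frame("wrist");b=cv2.resize(a[100:350,100:430],(528,400),interpolation=2)
cv2.imwrite("pics/w6.png",b)
```

```text
t 8.37 pos [ 0.5179 -0.1314  0.0031] yaw 124.35 shift [0.3 0.2 3.1] roll 0.15 F [-6.   2.9 13.1] j6 -2.59
```

View pics/w6.png

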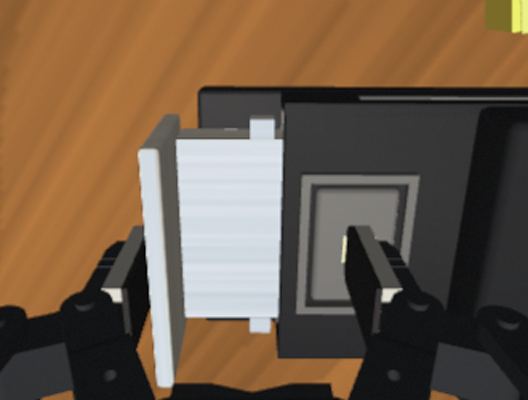

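The carrier is out and resting against the front finger, with the key still down. I'll hold briefly, back the finger slightly off the plate, then lift.

Call:
play_rows --targets '[[0.25,[0,0,0],0],[0.25,[0,0,0],0],[0.25,[0,0,0],0],[0.25,[0,0,0],0],[0.25,[0,0,0],0],[0.25,[0,0,0],0]]'

```text
time: 8.92
tool_pos: [0.5179, -0.1314, 0.0031]
tcp_rot: [1.466, 2.777, -0.0]
force: [-5.4, 1.7, 13.8]
opening: 0.0642
finger_force: 7.0
```

Call:
play_rows --targets '[[0.25,[0,-2,-1],0],[0.25,[0,-4,-3],0],[0.25,[0,-4,-8],0],[0.25,[0,-4,-14],0],[0.25,[0,-4,-22],0],[0.25,[0,-4,-34],0],[0.25,[0,-4,-50],0],[0.25,[0,-4,-70],0],[0.25,[0,-4,-95],0],[0.25,[0,-4,-125],0],[0.25,[0,-4,-150],0],[0.25,[0,-4,-150],0]]'

```text
time: 9.92
tool_pos: [0.5172, -0.1343, 0.1576]
tcp_rot: [1.462, 2.77, 0.004]
force: [0.9, 0.0, 0.2]
opening: 0.0641
finger_force: 0.0
```

Run:
```python
from h import *
go((.5179,-.131,.15),124.2)
c=env.get_calibration("wrist");a=env.grab_frame("wrist");np.savez("w7.npz",**c)
cv2.imwrite("pics/w7.png",a)
```

```text
t 9.92 pos [ 0.5172 -0.1343  0.1576] yaw 124.34 shift [2.4 2.4 7.6] roll 0.14 F [0.9 0.  0.2] j6 -2.58
```

View pics/w7.png

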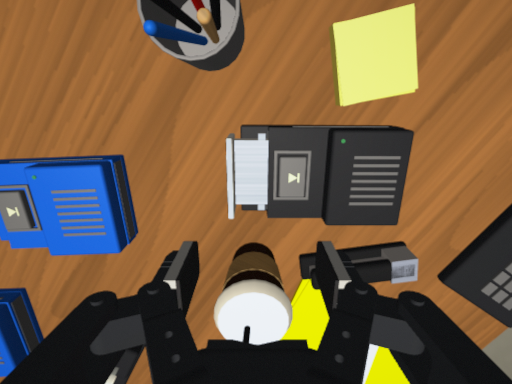

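The carrier is level in its guides, with its plate at column ~229 and the key at (292,176). The bystanders haven't moved. I'll measure how far it's out.

Run:
```python
from h import *
c=dict(np.load("w7.npz"))
p=ray("",(229,176),.052,c);k=ray("",(292,176),.040,c)
y=np.radians(34.2);e=np.array([np.cos(y),np.sin(y)])
print("out mm",((np.array([.5477,-.1108])-p[:2])@e-.031)*1e3,((k-p)[:2]@e-.031)*1e3,k)
s=env.get_state();print(s["time"],s["qd"].round(3))
```

```text
out mm 33.30622811034992 32.982636971368414 [ 0.54682448 -0.11008741  0.04      ]
9.9667 [ 0.001  0.037 -0.077 -0.029  0.031 -0.   ]
```

The carrier is about 33 mm out, within the 20–50 mm range, and nothing is touching it. Handing in.

```bash
python3 -c "
from station import env
print(env.finish_job())"
```

```text
the job is handed in; nothing more can be done
None
```

I pressed the eject key, and the carrier sprang out against the waiting finger and was left about 33 mm out of the dock, level in its guides. The gripper was clear of everything and the other things on the desk were undisturbed in the last wrist view. I handed the job in at about 10 s.

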